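# Drop printed test plates into a thickness gauge

## Task

Two white printed test plates hang in the black rack. Put the thick one in the widest slot of the aluminium thickness gauge and the thin one in the narrowest slot, and push each gently down against the slot's sprung shoe until it stands on the sprung stop at the bottom, then let go. Feel for the stop, because it sits at a different height in every slot; never load a plate against the gauge with more than about 25 N, and leave the spool, the scraper and the bits tray where they are.

Things in the scene. Friction and masses are not known exactly. Their poses are not given: they have to be found in the camera images.
- thick_mid (a point): Centre (40 mm above the foot) of the THICK plate, white plastic, 80 mm tall, 40-85 g. Below: a blade 46 mm wide (own x), 16 mm thick (own y), 56 mm tall. Above: a grip head 46 x 30 x 24 mm (x, y, z), its centre 28 mm above this point. z up. It starts hanging by the head in the rack; grasp the head across its 46 mm width (along x).
- thin_mid (a point): Centre of the THIN plate: the same in every way but its blade is 10 mm thick (own y).
- rack: Fixed black hanging rack, 50 x 170 mm foot, 64 mm high, origin at the centre of the underside. Two places 45 mm either side of centre along its y hold the plates in either order. Each is a pair of rails 19 mm apart, only 26 mm long in x, top at 64 mm, under the plate's head; a hanging foot is 8 mm above the table.
- gauge: Fixed aluminium thickness gauge, 68 x 156 x 56 mm (x, y, z), origin at the centre of the underside, z up. Three slots, open at the top, 56 mm long along its x, lie 46 mm apart along its y: widest at +y, narrowest at -y. Each mouth is 12 mm wider than its throat and narrows to it over the first 10 mm of depth; the throat goes straight down to a stiffly sprung stop pad (9 N per mm), 27 to 46 mm below the top, not measured.
- slot_wide (a point): Centre of the widest slot's mouth, at the gauge's top face, axes as the gauge's. Throat 18 mm, for the thick plate. In each throat a sprung shoe in the -y wall stands 4 mm into the slot, sloping in from 12 to 24 mm below the top. It yields sideways at 2 to 3 N and drags on the matching plate, which therefore does not fall in by its own weight: it needs a push of some 2 to 8 N.
- slot_middle (a point): Centre of the middle slot's mouth; throat 15 mm wide; stays empty.
- slot_narrow (a point): Centre of the mouth of the narrowest slot; throat 12 mm wide, for the thin plate.
- spool: Grey filament spool lying flat, 100 mm across, 44 mm high; bystander. Origin: centre of the underside.
- scraper: Scraper lying on the desk; bystander.
- bits: Open clear tray 70 x 90 x 30 mm; bystander. Origin: centre of the underside.
Not all that is in view belongs to the job. What is shaped like the part that bears thin_mid but red is not meant.

How it is judged:
At the end, for the whole second after the job is handed in: The thick plate stands in the widest slot and the thin plate in the narrowest, each with its foot within 1.5 mm of that slot's stop, centred within 8 mm, upright within 0.12 rad and in line with the slot within 0.15 rad, at rest and released (z of thick_mid in the frame of stop_wide_top between 0.0375 and 0.0415 m and horizontal distance between thick_mid and slot_wide below 0.008 m and angle between each of thick_mid, thin_mid's own z axis and vertical below 0.12 rad and angle between the x axis of thick_mid and the x axis of slot_wide, either way round below 0.15 rad and linear speed of each of plate_thick, plate_thin below 0.01 m/s and z of thin_mid in the frame of stop_narrow_top between 0.0375 and 0.0415 m and horizontal distance between thin_mid and slot_narrow below 0.008 m and angle between the x axis of thin_mid and the x axis of slot_narrow, either way round below 0.15 rad); the robot touches nothing.
It fails at once if a plate is loaded against the gauge or its stop with more than 25 N (contact force between any of plate_thick, plate_thin and gauge above 25 N or contact force between any of plate_thick, plate_thin and stop_wide above 25 N or contact force between any of plate_thick, plate_thin and stop_middle above 25 N or contact force between any of plate_thick, plate_thin and stop_narrow above 25 N).
It fails at once if a bystander (spool, scraper, tray) is moved by more than 15 mm (distance of any of spool, scraper, bits from where it was at the start of the episode above 0.015 m).
It also fails if it takes over 58 s, if anything falls off the work surface, if the arm or the gripper's body presses on something with over 40 N, if the wrist force passes 120 N, or if a joint passes its speed limit or range.

## Robot

A 6-joint arm with a two-finger parallel gripper is mounted at the origin on the work surface. World frame = base frame: x ahead of the robot, y to its left, z up, the work surface at z = 0. Lengths are in m, angles in rad, forces in N, time in s.
With the tool pointing down it reaches from about 0.25 to 0.775 m from the base axis. Payload 4 kg.
Tool frame: the origin (TCP) lies on the centre line of the jaws, within the pads' length; the fingertips stand 8 mm ahead of it and the grasp point (between the pads) lies 11 mm behind it; y points along the fingers, x is the direction in which the jaws open and shut, and the axes are right-handed (so a half turn about y gives the same grasp; the last joint's range is limited). The gripper opens to 94 mm and grips with 3 to 60 N. Pads are 16 mm wide; open, the fingers measure 119 mm over their backs; the gripper's body (75 mm by 177 mm) begins 78 mm behind the grasp point.
Start: joints at [-1.437, 0.087, 1.371, -0, 1.684, -0.103], TCP at [0.129, -0.535, 0.214] pointing down, gripper open.
Joint ranges: [-3.1, 3.1], [-0.76, 2.03], [0.27, 2.55], [-1.08, 4.22], [0.17, 2.65], [-2.57, 2.57]. Speed limits (rad/s): [2.79, 2.79, 3.14, 3.14, 3.14, 3.14].

## Interface

Orientations are given as [roll, pitch, yaw] about the fixed x, y, z axes, in that order (R = Rz(yaw) Ry(pitch) Rx(roll)).
In Python, from bench import robot gives the robot as it stands.
- The arm moves only by the tool step_arm, never from a script. Its argument "commands" is a list of rows, each an object with "xyz": the shift along the world's x, y, z in m, a list of three; "twist": the turn, a rotation vector about the world's x, y, z in degrees, a list of three. In form: [{"xyz": [tx, ty, tz], "twist": [ax, ay, az]}, ...]. A call has 1 to 12 rows; each row is the pose to reach, as a shift and turn from the pose commanded when the call began; what a row does not reach only later rows make up. A row lasts 1/12 s, in which the tool goes at most 41.7 mm and 7.16 degrees, less where a joint would pass 70% of its speed; a pose out of reach is approached as far as the arm can. A call with a gripper value outside its range is refused whole. "fingers" is the closure in counts, from 0 (fully open) to 255 (shut), set as the call begins (left out, the last holds). The fingers move at their own pace and stop on an object; the grip force is fixed at half the most. Time passes only in rows, so rows that repeat a pose let the fingers close. It gives the time, the measured TCP pose, the force and the opening at its end, in the units of the state.
- robot.get_obs(): the state, without advancing time (a new reading comes with each control period).
- robot.snapshot(name): name is "scene" or "top"; returns (picture, depth): 420x560x3 uint8, red, green, blue; 420x560 float32, m along the optical axis (not along the pixel's ray), 0 where there is no reading.
- robot.camera_info(name): a dict with "fx", "fy", "cx", "cy" (pixels), "R" (3x3) and "t" (3): a world point X has camera coordinates R X + t. Camera axes: x right, y down, z forward; pixel columns grow to the right and rows downward; lengths in m; the calibration is good to about 2 mm. A picture is of the moment at which its call begins. camera_info takes no time and is no camera call.
- robot.close_job(): hands the job in, once; it reports no verdict.
The state is a dict: "time": time; "joint_positions": joint angles; "qvel": joint speeds; "joint_torque": joint torques, N m; "tool_pos": TCP position; "ee_rot": TCP orientation; "wrist_force": force on the tool from outside, world axes, zero at the start; "wrist_torque": the same for the moment, N m; "width": finger opening in m.
Only numpy, scipy, OpenCV 4.12 (cv2) and the standard library are available. Lean on these libraries where they do the work, as an engineer would, in place of code of your own. Each camera call takes 0.05 s, during which the arm holds its last target.

## Working session

There is one attempt and no reset: what is moved stays moved. The work goes in short steps, Python scripts to look and compute and a tool call to move; the robot and the scene stay as the last step left them, time stands still between calls to the robot, and variables do not carry over. Pictures are saved under pics/ and viewed, and the job is handed in when it is done.

Besides the shell and the picture viewer there is one more tool, called after ">>>" as name(argument=value, ...), one argument or row to a line, values as JSON. step_arm: Moves the arm, as the interface text tells. Its arguments: {"type":"object","properties":{"commands":{"type":"array"},"fingers":{"type":"number"}},"required":["commands"]}

```bash
mkdir -p pics; ls
python3 - <<'E'
from bench import robot
import numpy as np,cv2
for n in ("scene","top"):
    p,d=robot.snapshot(n); np.savez(f"pics/{n}0.npz",p=p,d=d)
    cv2.imwrite(f"pics/{n}0.png",p[:,:,::-1])
    print(n,robot.camera_info(n))
print(robot.get_obs())
E
```

```text
pics
scene {'fx': 481.78458023132777, 'fy': 481.78458023132777, 'cx': 284.69905349464466, 'cy': 209.22738277954002, 'R': array([[-0.20626023,  0.97849609,  0.00145417],
       [ 0.77907439,  0.16512231, -0.60479561],
       [-0.59203025, -0.12361237, -0.79637941]]), 't': array([ 0.07755185, -0.37453195,  1.54776621])}
top {'fx': 470.5640716361041, 'fy': 470.5640716361041, 'cx': 282.4502381044175, 'cy': 212.60122123567527, 'R': array([[-0.00987601, -0.99979534, -0.01765614],
       [-0.98456827,  0.01280779, -0.17453162],
       [ 0.17472204,  0.01566   , -0.98449326]]), 't': array([0.02212357, 0.50214685, 1.10301381])}
{'time': 0.1, 'joint_positions': array([-1.43710984e+00,  8.78858369e-02,  1.37207663e+00, -3.66767009e-05,
        1.68359615e+00, -1.03106118e-01]), 'qvel': array([-0.00106592, -0.00199739, -0.00361225,  0.00039926, -0.00088237,
       -0.00011551]), 'joint_torque': array([ 3.09736490e-03, -3.41250801e+01, -3.03303158e+01,  7.19985645e-02,
        3.04006319e-02, -1.01767328e-04]), 'tool_pos': array([ 0.12893921, -0.53418811,  0.21243205]), 'ee_rot': array([-1.57063024,  0.00195928, -1.33400765]), 'wrist_force': array([ 0.31301617, -0.8632608 ,  0.20532196]), 'wrist_torque': array([-0.05414658,  0.02511904,  0.02178645]), 'width': 0.09380895865612143}
```

View pics/scene0.png

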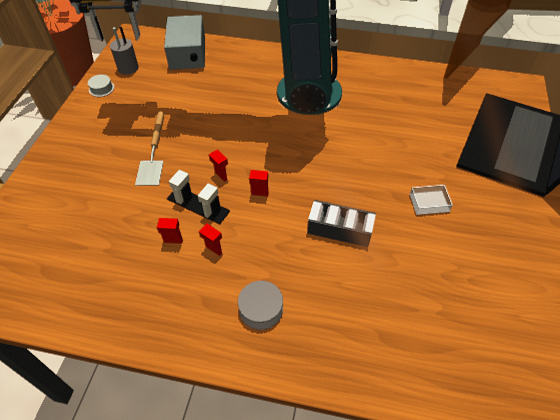

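View pics/top0.png

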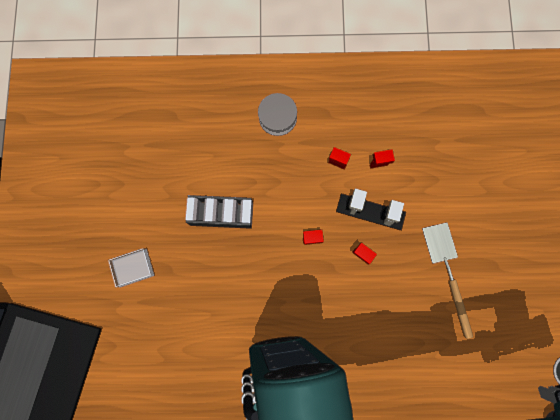

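The scene view shows the rack with two white plates near (195,195), four red decoys around it, and the gauge at (342,222). In the top view the rack is at (371,210) and the gauge at (219,211). I'll enlarge both.

Run:
```python
import numpy as np,cv2
t=np.load("pics/top0.npz")['p'];s=np.load("pics/scene0.npz")['p']
def c(p,x,y,w,h,k,n): cv2.imwrite(n,cv2.resize(p[y:y+h,x:x+w,::-1],None,fx=k,fy=k,interpolation=cv2.INTER_CUBIC))
c(t,325,180,90,60,8,"pics/a1.png");c(t,175,185,90,50,8,"pics/a2.png");c(s,160,160,80,70,8,"pics/a3.png");c(s,300,190,80,60,8,"pics/a4.png")
```

```text
(no output)
```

View pics/a1.png

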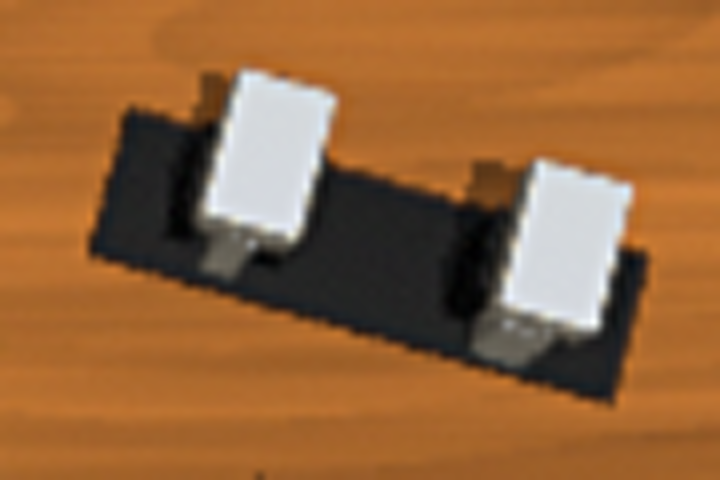

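View pics/a2.png

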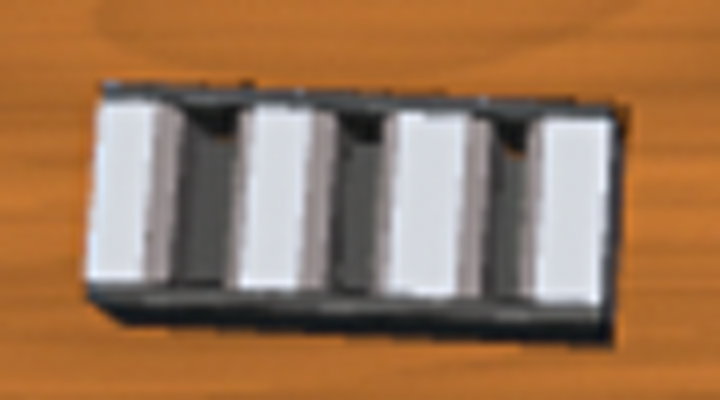

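View pics/a3.png

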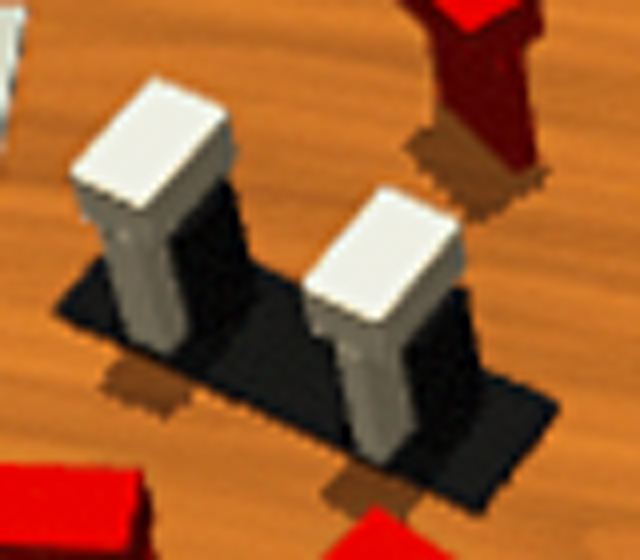

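View pics/a4.png

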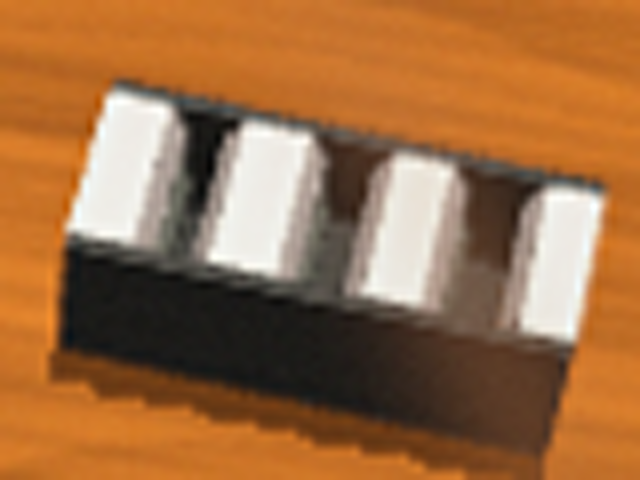

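```bash
cat > h.py <<'E'
import numpy as np,cv2
from bench import robot
def cloud(d,n):
    c=robot.camera_info(n);v,u=np.mgrid[:d.shape[0],:d.shape[1]]
    P=np.stack([(u-c['cx'])/c['fx']*d,(v-c['cy'])/c['fy']*d,d],-1)
    return (P-c['t'])@c['R']
def onplane(u,v,z,n):
    c=robot.camera_info(n);r=np.array([(u-c['cx'])/c['fx'],(v-c['cy'])/c['fy'],1])@c['R'];o=-c['t']@c['R']
    return o+r*(z-o[2])/r[2]
def proj(X,n):
    c=robot.camera_info(n);q=c['R']@np.asarray(X)+c['t'];return q[0]/q[2]*c['fx']+c['cx'],q[1]/q[2]*c['fy']+c['cy']
E
python3 - <<'E'
from h import *
for n in("top","scene"):
    f=np.load(f"pics/{n}0.npz");p,d=f['p'].astype(int),f['d'];C=cloud(d,n)
    print(n,"table z",np.median(C[230:260,240:300,2]) if n=="top" else np.median(C[250:280,100:200,2]))
    white=(p.min(2)>120)&(p.max(2)-p.min(2)<40)&(d>0)
    m=(white&(C[...,2]>.078)&(C[...,2]<.1)&(C[...,0]>.2)).astype(np.uint8)
    k,l,s,_=cv2.connectedComponentsWithStats(m)
    for i in range(1,k):
        if s[i,4]<20: continue
        q=C[l==i];r=cv2.minAreaRect(q[:,:2].astype(np.float32)*1000);print(s[i],r,np.median(q[:,2]))
    G=(C[...,2]>.050)&(C[...,2]<.062)&(p.max(2)-p.min(2)<40)
    k,l,s,_=cv2.connectedComponentsWithStats(G.astype(np.uint8))
    for i in range(1,k):
        if s[i,4]<100: continue
        q=C[l==i];r=cv2.minAreaRect(q[:,:2].astype(np.float32)*1000);print("g",s[i],r,np.median(q[:,2]))
a=np.array
for nm,pts in(("L",[(245,70),(337,97),(292,243),(200,218)]),("R",[(540,158),(633,185),(598,335),(500,308)])):
    P=a([onplane(325+(x+.5)/8-.5,180+(y+.5)/8-.5,.088,"top")[:2] for x,y in pts]);print(nm,P.mean(0),np.degrees(np.arctan2(*(P[0]+P[1]-P[2]-P[3])[::-1])),P)
for nm,pts in(("sL",[(155,78),(230,118),(142,210),(70,172)]),("sR",[(385,188),(463,228),(378,325),(303,285)])):
    P=a([onplane(160+(x+.5)/8-.5,160+(y+.5)/8-.5,.088,"scene")[:2] for x,y in pts]);print(nm,P.mean(0),np.degrees(np.arctan2(*(P[3]+P[2]-P[0]-P[1])[::-1])))
E
```

```text
top table z 0.0009024925715055048
[350 189  17  21 238] ((524.8406372070312, -162.30712890625), (29.7500057220459, 46.5619010925293), 74.33451080322266) 0.08847052429514238
[387 200  17  22 238] ((496.6394958496094, -247.68777465820312), (28.827186584472656, 45.53493881225586), 72.9241943359375) 0.08855346950188936
g [ 186  195   66   31 1249] ((509.1162109375, 171.7645263671875), (156.38360595703125, 68.4331283569336), 86.65576934814453) 0.056212752240871404
scene table z -0.0004370496158760821
[169 170  19  15 146] ((497.8773193359375, -249.59288024902344), (30.474733352661133, 45.4952392578125), 71.21350860595703) 0.08791647281877496
[198 184  19  16 158] ((526.33447265625, -164.60458374023438), (29.874418258666992, 45.7575798034668), 71.81226348876953) 0.0877795668145617
g [166  47  37  12 130] ((-31.586536407470703, -417.01861572265625), (42.527957916259766, 120.3516845703125), 30.107017517089844) 0.05666549617947706
g [ 308  200   67   36 1025] ((511.5639953613281, 169.86866760253906), (156.14356994628906, 71.65687561035156), 86.4654769897461) 0.055416832569698316
L [ 0.52438738 -0.16242961] -18.696689934453044 [[ 0.55058058 -0.15649708]
 [ 0.54206015 -0.18320712]
 [ 0.49855777 -0.16829629]
 [ 0.50635103 -0.14171793]]
R [ 0.49654626 -0.24855041] -16.578916435414076 [[ 0.52293681 -0.24179854]
 [ 0.51450694 -0.26850619]
 [ 0.47021307 -0.25594672]
 [ 0.47852823 -0.2279502 ]]
sL [ 0.49929103 -0.24797437] -17.747887977166496
sR [ 0.5277016  -0.16257528] -17.72540056211002
```

Run:
```python
from h import *
for n in("top","scene"):
    f=np.load(f"pics/{n}0.npz");p,d=f['p'].astype(int),f['d'];C=cloud(d,n)
    for nm,c in(("L",(.5255,-.163)),("R",(.4975,-.2482))):
        y=np.radians(-17.8);q=(C[...,:2]-c)@np.array([[np.cos(y),-np.sin(y)],[np.sin(y),np.cos(y)]])
        m=(abs(q[...,0])<.026)&(abs(q[...,1])<.018)&(C[...,2]>.012)&(C[...,2]<.058)&(p.min(2)>70)
        Q=q[m];print(n,nm,m.sum(),np.percentile(Q[:,1],[3,97])*1000)
        for k in sorted(set(map(tuple,np.round(Q*1000).astype(int)))): pass
        end=Q[abs(abs(Q[:,0])-.023)<.003];print("  end face y range",len(end),np.round([end[:,1].min()*1e3,end[:,1].max()*1e3],1))
    G=(C[...,2]>.050)&(C[...,2]<.062)&(abs(C[...,0]-.51)<.06)&(abs(C[...,1]-.17)<.1)
    y=np.radians(-3.4);q=(C[...,:2]-(.5103,.1708))@np.array([[np.cos(y),-np.sin(y)],[np.sin(y),np.cos(y)]])
    s=G&(abs(q[...,0])<.02);h=np.histogram(q[s][:,1]*1000,np.arange(-80,81,4));print(list(zip(h[1].astype(int),h[0])))
    e=G&(abs(q[...,1])<.075)
    # yaw from ends: 
    Y=q[e];print("x extents by y", [ (int(b),np.round(np.percentile(Y[abs(Y[:,1]*1e3-b)<8][:,0]*1e3,[1,99]),1)) for b in(-70,-23,23,70)])
```

```text
top L 16 [-4.04717546  5.04656061]
  end face y range 16 [-4.3  5.2]
top R 28 [-6.67308592  7.82958979]
  end face y range 28 [-7.2  8. ]
[(np.int64(-80), np.int64(13)), (np.int64(-76), np.int64(26)), (np.int64(-72), np.int64(28)), (np.int64(-68), np.int64(24)), (np.int64(-64), np.int64(27)), (np.int64(-60), np.int64(25)), (np.int64(-56), np.int64(16)), (np.int64(-52), np.int64(1)), (np.int64(-48), np.int64(0)), (np.int64(-44), np.int64(0)), (np.int64(-40), np.int64(10)), (np.int64(-36), np.int64(31)), (np.int64(-32), np.int64(25)), (np.int64(-28), np.int64(26)), (np.int64(-24), np.int64(26)), (np.int64(-20), np.int64(27)), (np.int64(-16), np.int64(23)), (np.int64(-12), np.int64(18)), (np.int64(-8), np.int64(1)), (np.int64(-4), np.int64(0)), (np.int64(0), np.int64(0)), (np.int64(4), np.int64(0)), (np.int64(8), np.int64(19)), (np.int64(12), np.int64(31)), (np.int64(16), np.int64(27)), (np.int64(20), np.int64(26)), (np.int64(24), np.int64(26)), (np.int64(28), np.int64(28)), (np.int64(32), np.int64(13)), (np.int64(36), np.int64(1)), (np.int64(40), np.int64(0)), (np.int64(44), np.int64(0
[... 1152 characters left out ...]
(0)), (np.int64(4), np.int64(0)), (np.int64(8), np.int64(12)), (np.int64(12), np.int64(22)), (np.int64(16), np.int64(22)), (np.int64(20), np.int64(23)), (np.int64(24), np.int64(22)), (np.int64(28), np.int64(23)), (np.int64(32), np.int64(13)), (np.int64(36), np.int64(0)), (np.int64(40), np.int64(0)), (np.int64(44), np.int64(0)), (np.int64(48), np.int64(0)), (np.int64(52), np.int64(2)), (np.int64(56), np.int64(15)), (np.int64(60), np.int64(21)), (np.int64(64), np.int64(25)), (np.int64(68), np.int64(21)), (np.int64(72), np.int64(23)), (np.int64(76), np.int64(7))]
x extents by y [(-70, array([-31.5,  35.6])), (-23, array([-32.6,  36.6])), (23, array([-33.6,  36.6])), (70, array([-32.4,  35.7]))]
```

Blade thicknesses read about 9 mm on the +y plate and 15 mm on the −y plate. So the thin plate is at about (0.5255, −0.163), the thick one at about (0.4975, −0.248), both with yaw about −17.8°. The gauge is at (0.5103, 0.171), yaw −3.4°, with its wide slot on the +y side. I'll take the thick plate first.

>>> step_arm(
  commands=[
    {"xyz": [0.03,0.023,0],"twist": [0,0,5]},
    {"xyz": [0.06,0.047,0],"twist": [0,0,10]},
    {"xyz": [0.09,0.07,0],"twist": [0,0,15]},
    {"xyz": [0.12,0.094,0],"twist": [0,0,20]},
    {"xyz": [0.15,0.117,0],"twist": [0,0,25]},
    {"xyz": [0.18,0.14,0],"twist": [0,0,30]},
    {"xyz": [0.21,0.164,0],"twist": [0,0,35]},
    {"xyz": [0.24,0.187,0],"twist": [0,0,40]},
    {"xyz": [0.27,0.21,0],"twist": [0,0,45]},
    {"xyz": [0.31,0.241,-0.01],"twist": [0,0,50]},
    {"xyz": [0.34,0.265,-0.03],"twist": [0,0,55]},
    {"xyz": [0.3685,0.287,-0.05],"twist": [0,0,58.7]},
  ],
  fingers=0,
)

```text
time: 1.1
tool_pos: [0.492, -0.2521, 0.1691]
ee_rot: [-1.571, -0.003, -0.305]
wrist_force: [0.8, -1.1, -0.4]
width: 0.0937
```

>>> step_arm(
  commands=[
    {"xyz": [0,0,-0.02]},
    {"xyz": [0,0,-0.04]},
    {"xyz": [0,0,-0.05]},
    {"xyz": [0,0,-0.05]},
  ],
)

```text
validation failed for argument at $.co...
```

>>> step_arm(
  commands=[
    {"xyz": [0,0,-0.02],"twist": [0,0,0]},
    {"xyz": [0,0,-0.04],"twist": [0,0,0]},
    {"xyz": [0,0,-0.05],"twist": [0,0,0]},
    {"xyz": [0,0,-0.05],"twist": [0,0,0]},
  ],
)

```text
time: 1.43
tool_pos: [0.4882, -0.2521, 0.1148]
ee_rot: [-1.569, 0.007, -0.309]
wrist_force: [0.3, 0.4, -0.5]
width: 0.094
```

```bash
cat > look.py <<'E'
import sys
from h import *
tag=sys.argv[1]; X=[float(v) for v in sys.argv[2:5]]
o=robot.get_obs();print(o['time'],o['tool_pos'],o['ee_rot'],o['wrist_force'],o['width'])
im=[]
for n in("scene","top"):
    p,d=robot.snapshot(n);np.savez(f"pics/{n}_{tag}.npz",p=p,d=d)
    u,v=map(int,proj(X,n));w=33
    u=min(max(u,w),559-w);v=min(max(v,w),419-w);print(n,"crop origin",u-w,v-w,"scale 6")
    im.append(cv2.resize(p[v-w:v+w,u-w:u+w,::-1],None,fx=6,fy=6,interpolation=cv2.INTER_CUBIC))
cv2.imwrite(f"pics/{tag}.png",np.hstack(im))
E
python3 look.py g1 .4975 -.248 .088
```

```text
1.4333 [ 0.48821078 -0.2521133   0.11484341] [-1.5689664   0.00680515 -0.30918329] [ 0.27248558  0.43751375 -0.53919225] 0.09399587975126096
scene crop origin 145 144 scale 6
top crop origin 362 176 scale 6
```

View pics/g1.png

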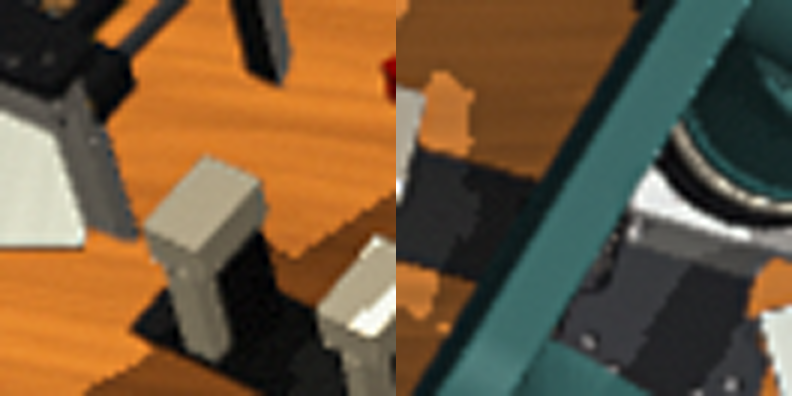

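The scene crop shows the open jaws straddling the head at (205,205), slightly short in x. I'll correct sideways first.

>>> step_arm(
  commands=[
    {"xyz": [0.009,0.004,0],"twist": [0,0,0]},
    {"xyz": [0.009,0.004,0],"twist": [0,0,0]},
    {"xyz": [0.009,0.004,0],"twist": [0,0,0]},
  ],
)

```text
time: 1.78
tool_pos: [0.5001, -0.25, 0.1201]
ee_rot: [-1.571, -0.003, -0.309]
wrist_force: [0.1, -0.2, 0.2]
width: 0.0942
```

>>> step_arm(
  commands=[
    {"xyz": [0,0,0],"twist": [0,0,0]},
  ],
)

```text
time: 1.87
tool_pos: [0.4996, -0.2499, 0.1197]
ee_rot: [-1.571, -0.002, -0.31]
wrist_force: [-0.8, -0.2, -0.2]
width: 0.0943
```

>>> step_arm(
  commands=[
    {"xyz": [0,0,0],"twist": [0,0,0]},
  ],
)

```text
time: 1.95
tool_pos: [0.4992, -0.2497, 0.1192]
ee_rot: [-1.571, -0.001, -0.31]
wrist_force: [0.3, 0.0, -0.1]
width: 0.0939
```

>>> step_arm(
  commands=[
    {"xyz": [0,0,0],"twist": [0,0,0]},
  ],
)

```text
time: 2.03
tool_pos: [0.4991, -0.2496, 0.1189]
ee_rot: [-1.571, -0.001, -0.31]
wrist_force: [0.6, 0.7, 0.0]
width: 0.0941
```

>>> step_arm(
  commands=[
    {"xyz": [-0.001,0.001,-0.01],"twist": [0,0,0]},
    {"xyz": [-0.001,0.001,-0.022],"twist": [0,0,0]},
    {"xyz": [-0.001,0.001,-0.034],"twist": [0,0,0]},
    {"xyz": [-0.001,0.001,-0.044],"twist": [0,0,0]},
    {"xyz": [-0.001,0.001,-0.051],"twist": [0,0,0]},
    {"xyz": [-0.001,0.001,-0.051],"twist": [0,0,0]},
    {"xyz": [-0.001,0.001,-0.051],"twist": [0,0,0]},
    {"xyz": [-0.001,0.001,-0.051],"twist": [0,0,0]},
  ],
)

```text
time: 2.7
tool_pos: [0.4983, -0.2487, 0.0679]
ee_rot: [-1.571, -0.001, -0.309]
wrist_force: [-0.5, 1.0, -1.4]
width: 0.0938
```

```bash
python3 look.py g2 .4975 -.248 .088
```

```text
2.7 [ 0.4983495  -0.2486768   0.06785001] [-1.57094899e+00 -7.19286669e-04 -3.09491890e-01] [-0.49559643  1.00241894 -1.36031206] 0.09378730789202516
scene crop origin 145 144 scale 6
top crop origin 362 176 scale 6
```

View pics/g2.png

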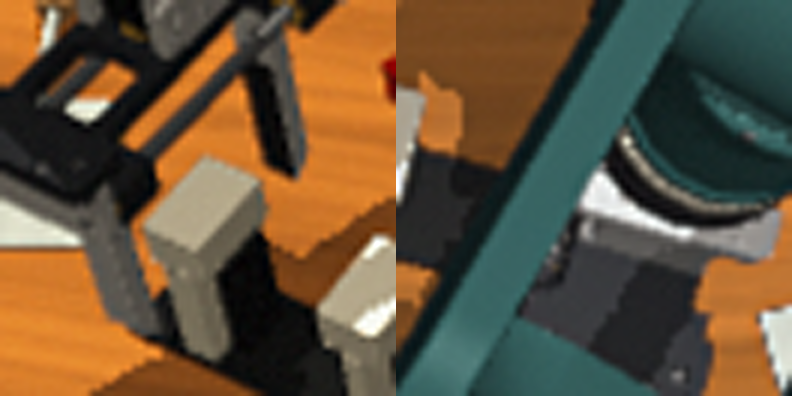

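Run:
```python
from h import *
for u,v in((130,325),(158,340),(280,165),(303,178)): print(onplane(145+u/6,144+v/6,.060,"scene"))
```

```text
[ 0.54815979 -0.26634386  0.06      ]
[ 0.5533077  -0.25214181  0.06      ]
[ 0.44994072 -0.23364401  0.06      ]
[ 0.45507175 -0.22143636  0.06      ]
```

>>> step_arm(
  commands=[
    {"xyz": [0,0,0],"twist": [0,0,0]},
    {"xyz": [0,0,0],"twist": [0,0,0]},
    {"xyz": [0,0,0],"twist": [0,0,0]},
    {"xyz": [0,0,0],"twist": [0,0,0]},
    {"xyz": [0,0,0],"twist": [0,0,0]},
    {"xyz": [0,0,0],"twist": [0,0,0]},
    {"xyz": [0,0,0],"twist": [0,0,0]},
    {"xyz": [0,0,0],"twist": [0,0,0]},
  ],
  fingers=255,
)

```text
time: 3.47
tool_pos: [0.498, -0.2485, 0.0675]
ee_rot: [-1.571, -0.0, -0.309]
wrist_force: [1.1, -0.6, 0.2]
width: 0.0454
```

>>> step_arm(
  commands=[
    {"xyz": [0,0,0.008],"twist": [0,0,0]},
    {"xyz": [0,0,0.022],"twist": [0,0,0]},
    {"xyz": [0,0,0.045],"twist": [0,0,0]},
    {"xyz": [0,0,0.07],"twist": [0,0,0]},
    {"xyz": [0,0,0.095],"twist": [0,0,0]},
    {"xyz": [0,0,0.115],"twist": [0,0,0]},
    {"xyz": [0,0.01,0.12],"twist": [0,0,0]},
    {"xyz": [0,0.03,0.12],"twist": [0,0,1]},
    {"xyz": [0,0.055,0.12],"twist": [0,0,2]},
    {"xyz": [0,0.085,0.12],"twist": [0,0,3]},
    {"xyz": [0,0.115,0.12],"twist": [0,0,4]},
    {"xyz": [0,0.145,0.12],"twist": [0,0,5]},
  ],
)

```text
time: 4.47
tool_pos: [0.4972, -0.1014, 0.1866]
ee_rot: [-1.57, 0.002, -0.222]
wrist_force: [1.1, -0.0, -0.5]
width: 0.0458
```

>>> step_arm(
  commands=[
    {"xyz": [0,0.03,0],"twist": [0,0,1]},
    {"xyz": [0.002,0.06,0],"twist": [0,0,2]},
    {"xyz": [0.004,0.09,0],"twist": [0,0,3]},
    {"xyz": [0.006,0.12,0],"twist": [0,0,4]},
    {"xyz": [0.008,0.15,0],"twist": [0,0,5]},
    {"xyz": [0.01,0.18,0],"twist": [0,0,6]},
    {"xyz": [0.012,0.21,0],"twist": [0,0,7]},
    {"xyz": [0.013,0.24,0],"twist": [0,0,8]},
    {"xyz": [0.014,0.27,0],"twist": [0,0,9]},
    {"xyz": [0.015,0.295,0],"twist": [0,0,9.3]},
    {"xyz": [0.015,0.31,0],"twist": [0,0,9.3]},
    {"xyz": [0.015,0.318,0],"twist": [0,0,9.3]},
  ],
)

```text
time: 5.47
tool_pos: [0.5117, 0.217, 0.1864]
ee_rot: [-1.571, 0.002, -0.057]
wrist_force: [0.7, -0.4, -0.0]
width: 0.0459
```

>>> step_arm(
  commands=[
    {"xyz": [0,0,0],"twist": [0,0,0]},
    {"xyz": [0,0,0],"twist": [0,0,0]},
    {"xyz": [0,0,0],"twist": [0,0,0]},
    {"xyz": [0,0,0],"twist": [0,0,0]},
  ],
)

```text
time: 5.8
tool_pos: [0.5131, 0.2134, 0.1875]
ee_rot: [-1.571, -0.0, -0.061]
wrist_force: [0.5, 0.2, -0.5]
width: 0.0461
```

```bash
python3 look.py g3 .513 .217 .12
```

```text
5.8 [0.51307733 0.21342146 0.18753546] [-1.57119643e+00 -2.11563711e-05 -6.14728280e-02] [ 0.456016    0.21247363 -0.54889341] 0.04609580268196749
scene crop origin 330 171 scale 6
top crop origin 161 170 scale 6
```

View pics/g3.png

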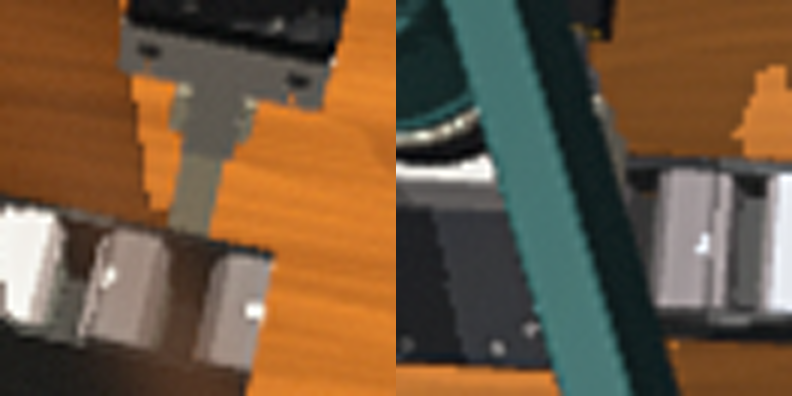

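```bash
cat > blade.py <<'E'
import sys
from h import *
tag,x0,y0,z0,z1=sys.argv[1],*map(float,sys.argv[2:6])
f=np.load(f"pics/scene_{tag}.npz");p,d=f['p'].astype(int),f['d'];C=cloud(d,"scene")
y=np.radians(-3.4);q=(C[...,:2]-(x0,y0))@np.array([[np.cos(y),-np.sin(y)],[np.sin(y),np.cos(y)]])
m=(abs(q[...,0])<.035)&(abs(q[...,1])<.02)&(C[...,2]>z0)&(C[...,2]<z1)&(d>0)
v,u=np.where(m)
for r in sorted(set(v)):
    k=v==r;Q=q[r,u[k]]*1000;print(r,u[k].min(),u[k].max(),"y",np.round([Q[:,1].min(),Q[:,1].max(),Q[:,1].mean()],1),"x",np.round(np.median(Q[:,0]),1),"z",np.round(np.median(C[r,u[k],2])*1000))
E
python3 blade.py g3 .513 .2167 .12 .185
```

```text
197 360 364 y [-11.2  -2.6  -6.9] x 23.4 z 172.0
198 360 366 y [-10.7   2.1  -4.3] x 23.9 z 171.0
199 360 366 y [-10.3   2.6  -3.9] x 23.3 z 167.0
200 359 366 y [-12.    3.1  -4.5] x 23.0 z 162.0
201 359 366 y [-11.6   3.5  -4. ] x 23.2 z 159.0
202 359 365 y [-11.1   1.8  -4.6] x 24.2 z 157.0
203 359 365 y [-10.7   2.3  -4.2] x 23.9 z 153.0
204 359 365 y [-10.3   2.8  -3.7] x 23.7 z 149.0
205 358 365 y [-12.1   3.3  -4.4] x 22.4 z 144.0
206 358 365 y [-11.6   3.7  -3.9] x 22.5 z 140.0
207 358 364 y [-11.2   2.   -4.6] x 22.8 z 137.0
208 358 364 y [-10.7   2.5  -4.1] x 22.3 z 132.0
209 359 364 y [-8.   3.  -2.5] x 25.0 z 132.0
210 364 364 y [3.5 3.5 3.5] x 23.1 z 128.0
```

The blade hangs about 3.5 mm short of the wide slot's centre in y. I'll correct that and come down to just above the mouth.

>>> step_arm(
  commands=[
    {"xyz": [0,0.001,-0.006],"twist": [0,0,0]},
    {"xyz": [0,0.002,-0.014],"twist": [0,0,0]},
    {"xyz": [0,0.0035,-0.024],"twist": [0,0,0]},
    {"xyz": [0,0.0035,-0.034],"twist": [0,0,0]},
    {"xyz": [0,0.0035,-0.044],"twist": [0,0,0]},
    {"xyz": [0,0.0035,-0.052],"twist": [0,0,0]},
    {"xyz": [0,0.0035,-0.058],"twist": [0,0,0]},
    {"xyz": [0,0.0035,-0.062],"twist": [0,0,0]},
    {"xyz": [0,0.0035,-0.064],"twist": [0,0,0]},
    {"xyz": [0,0.0035,-0.064],"twist": [0,0,0]},
    {"xyz": [0,0.0035,-0.064],"twist": [0,0,0]},
    {"xyz": [0,0.0035,-0.064],"twist": [0,0,0]},
  ],
)

```text
time: 6.9
tool_pos: [0.5135, 0.2182, 0.1243]
ee_rot: [-1.57, -0.001, -0.06]
wrist_force: [0.5, -0.6, -0.1]
width: 0.0459
```

```bash
python3 look.py g4 .513 .217 .08;python3 blade.py g4 .513 .2167 .06 .12
```

```text
6.9 [0.5134639  0.2181776  0.12426022] [-1.57032495e+00 -1.35605334e-03 -5.98721911e-02] [ 0.51095125 -0.63402218 -0.1266774 ] 0.04585479059443419
scene crop origin 328 181 scale 6
top crop origin 164 173 scale 6
215 354 363 y [-17.4   3.7  -3.6] x 22.3 z 107.0
216 358 364 y [-7.   6.4 -0.3] x 23.7 z 106.0
217 358 364 y [-6.6  6.9  0.2] x 24.2 z 101.0
218 358 364 y [-6.1  7.4  0.7] x 23.4 z 97.0
219 358 364 y [-5.6  7.9  1.2] x 23.7 z 93.0
220 358 364 y [-5.2  8.4  1.6] x 23.9 z 91.0
221 357 363 y [-7.   6.7 -0.1] x 23.8 z 86.0
222 357 363 y [-6.5  7.2  0.4] x 23.6 z 82.0
223 357 363 y [-6.   7.7  0.9] x 23.3 z 76.0
224 357 363 y [-5.5  8.2  1.3] x 24.2 z 74.0
225 356 362 y [-7.3  6.5 -0.4] x 23.5 z 68.0
226 360 362 y [2.4 7.  4.7] x 23.7 z 66.0
227 351 351 y [-17.9 -17.9 -17.9] x 28.9 z 61.0
```

View pics/g4.png

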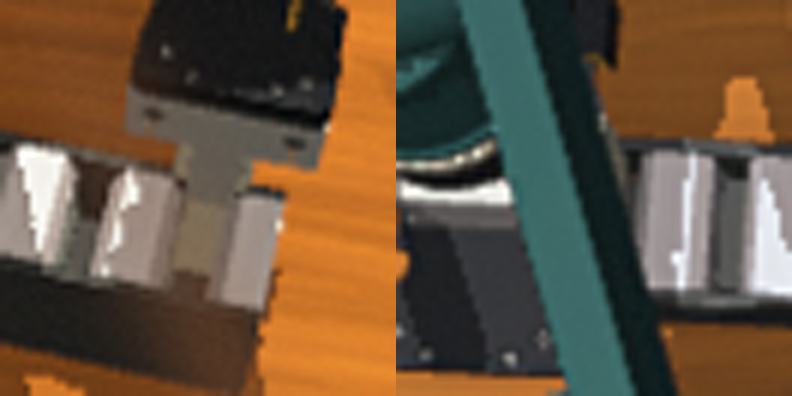

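The scene crop shows the blade over the wide slot's mouth at (200,240), about 1 mm to +y. I'll go down into the chamfer slowly and watch the force.

>>> step_arm(
  commands=[
    {"xyz": [0,-0.001,-0.003],"twist": [0,0,0]},
    {"xyz": [0,-0.001,-0.006],"twist": [0,0,0]},
    {"xyz": [0,-0.001,-0.009],"twist": [0,0,0]},
    {"xyz": [0,-0.001,-0.012],"twist": [0,0,0]},
    {"xyz": [0,-0.001,-0.014],"twist": [0,0,0]},
    {"xyz": [0,-0.001,-0.014],"twist": [0,0,0]},
  ],
)

```text
time: 7.5
tool_pos: [0.5126, 0.2169, 0.1086]
ee_rot: [-1.571, 0.001, -0.06]
wrist_force: [-0.2, -0.5, -0.2]
width: 0.0457
```

>>> step_arm(
  commands=[
    {"xyz": [0,0,-0.001],"twist": [0,0,0]},
    {"xyz": [0,0,-0.002],"twist": [0,0,0]},
    {"xyz": [0,0,-0.003],"twist": [0,0,0]},
    {"xyz": [0,0,-0.003],"twist": [0,0,0]},
  ],
)

```text
time: 7.83
tool_pos: [0.513, 0.217, 0.1064]
ee_rot: [-1.571, 0.0, -0.06]
wrist_force: [0.2, -0.4, -1.1]
width: 0.0457
```

>>> step_arm(
  commands=[
    {"xyz": [0,0,-0.001],"twist": [0,0,0]},
    {"xyz": [0,0,-0.002],"twist": [0,0,0]},
    {"xyz": [0,0,-0.003],"twist": [0,0,0]},
    {"xyz": [0,0,-0.003],"twist": [0,0,0]},
  ],
)

```text
time: 8.17
tool_pos: [0.5129, 0.217, 0.1033]
ee_rot: [-1.571, 0.0, -0.06]
wrist_force: [0.5, -0.3, -0.4]
width: 0.0459
```

>>> step_arm(
  commands=[
    {"xyz": [0,0,-0.001],"twist": [0,0,0]},
    {"xyz": [0,0,-0.002],"twist": [0,0,0]},
    {"xyz": [0,0,-0.003],"twist": [0,0,0]},
    {"xyz": [0,0,-0.003],"twist": [0,0,0]},
  ],
)

```text
time: 8.5
tool_pos: [0.5131, 0.2173, 0.1005]
ee_rot: [-1.57, -0.0, -0.06]
wrist_force: [-0.8, 1.4, -1.0]
width: 0.0458
```

>>> step_arm(
  commands=[
    {"xyz": [0,0,-0.001],"twist": [0,0,0]},
    {"xyz": [0,0,-0.002],"twist": [0,0,0]},
    {"xyz": [0,0,-0.003],"twist": [0,0,0]},
    {"xyz": [0,0,-0.003],"twist": [0,0,0]},
  ],
)

```text
time: 8.83
tool_pos: [0.5133, 0.2175, 0.0977]
ee_rot: [-1.57, -0.001, -0.06]
wrist_force: [0.3, 2.4, 0.6]
width: 0.0461
```

>>> step_arm(
  commands=[
    {"xyz": [0,0,-0.001],"twist": [0,0,0]},
    {"xyz": [0,0,-0.002],"twist": [0,0,0]},
    {"xyz": [0,0,-0.003],"twist": [0,0,0]},
    {"xyz": [0,0,-0.003],"twist": [0,0,0]},
  ],
)

```text
time: 9.17
tool_pos: [0.5132, 0.2172, 0.0945]
ee_rot: [-1.57, -0.0, -0.06]
wrist_force: [0.5, 2.6, 1.6]
width: 0.0459
```

The shoe is engaged, with about 2.5 N sideways. I'm continuing down.

>>> step_arm(
  commands=[
    {"xyz": [0,0,-0.001],"twist": [0,0,0]},
    {"xyz": [0,0,-0.002],"twist": [0,0,0]},
    {"xyz": [0,0,-0.003],"twist": [0,0,0]},
    {"xyz": [0,0,-0.003],"twist": [0,0,0]},
  ],
)

```text
time: 9.5
tool_pos: [0.5131, 0.2172, 0.0914]
ee_rot: [-1.571, -0.0, -0.06]
wrist_force: [1.5, 3.2, 0.9]
width: 0.0458
```

>>> step_arm(
  commands=[
    {"xyz": [0,0,-0.001],"twist": [0,0,0]},
    {"xyz": [0,0,-0.002],"twist": [0,0,0]},
    {"xyz": [0,0,-0.002],"twist": [0,0,0]},
  ],
)

```text
time: 9.75
tool_pos: [0.5129, 0.217, 0.089]
ee_rot: [-1.571, 0.001, -0.06]
wrist_force: [1.4, 3.1, -0.6]
width: 0.0457
```

>>> step_arm(
  commands=[
    {"xyz": [0,0,-0.0005],"twist": [0,0,0]},
    {"xyz": [0,0,-0.001],"twist": [0,0,0]},
    {"xyz": [0,0,-0.001],"twist": [0,0,0]},
  ],
)

```text
time: 10.0
tool_pos: [0.5128, 0.217, 0.0882]
ee_rot: [-1.571, 0.001, -0.06]
wrist_force: [0.4, 3.1, -0.2]
width: 0.0457
```

>>> step_arm(
  commands=[
    {"xyz": [0,0,-0.0005],"twist": [0,0,0]},
    {"xyz": [0,0,-0.001],"twist": [0,0,0]},
    {"xyz": [0,0,-0.0015],"twist": [0,0,0]},
    {"xyz": [0,0,-0.0015],"twist": [0,0,0]},
  ],
)

```text
time: 10.33
tool_pos: [0.513, 0.217, 0.0869]
ee_rot: [-1.571, 0.0, -0.06]
wrist_force: [0.5, 2.2, 0.2]
width: 0.0458
```

>>> step_arm(
  commands=[
    {"xyz": [0,0,-0.0003],"twist": [0,0,0]},
    {"xyz": [0,0,-0.0006],"twist": [0,0,0]},
    {"xyz": [0,0,-0.001],"twist": [0,0,0]},
    {"xyz": [0,0,-0.001],"twist": [0,0,0]},
  ],
)

```text
time: 10.67
tool_pos: [0.5131, 0.217, 0.086]
ee_rot: [-1.571, -0.0, -0.06]
wrist_force: [0.2, 2.6, 0.5]
width: 0.0459
```

>>> step_arm(
  commands=[
    {"xyz": [0,0,-0.0005],"twist": [0,0,0]},
    {"xyz": [0,0,-0.001],"twist": [0,0,0]},
    {"xyz": [0,0,-0.0015],"twist": [0,0,0]},
    {"xyz": [0,0,-0.0015],"twist": [0,0,0]},
  ],
)

```text
time: 11.0
tool_pos: [0.5131, 0.217, 0.0844]
ee_rot: [-1.571, -0.0, -0.06]
wrist_force: [1.2, 3.4, -0.4]
width: 0.0459
```

>>> step_arm(
  commands=[
    {"xyz": [0,0,-0.0003],"twist": [0,0,0]},
    {"xyz": [0,0,-0.0006],"twist": [0,0,0]},
    {"xyz": [0,0,-0.001],"twist": [0,0,0]},
    {"xyz": [0,0,-0.001],"twist": [0,0,0]},
  ],
)

```text
time: 11.33
tool_pos: [0.5131, 0.217, 0.0835]
ee_rot: [-1.571, -0.0, -0.06]
wrist_force: [0.6, 2.6, 1.0]
width: 0.0461
```

>>> step_arm(
  commands=[
    {"xyz": [0,0,-0.0005],"twist": [0,0,0]},
    {"xyz": [0,0,-0.001],"twist": [0,0,0]},
    {"xyz": [0,0,-0.0015],"twist": [0,0,0]},
    {"xyz": [0,0,-0.0015],"twist": [0,0,0]},
  ],
)

```text
time: 11.67
tool_pos: [0.513, 0.217, 0.0819]
ee_rot: [-1.571, 0.0, -0.06]
wrist_force: [-0.2, 3.1, 0.3]
width: 0.0459
```

>>> step_arm(
  commands=[
    {"xyz": [0,0,-0.0003],"twist": [0,0,0]},
    {"xyz": [0,0,-0.0006],"twist": [0,0,0]},
    {"xyz": [0,0,-0.001],"twist": [0,0,0]},
    {"xyz": [0,0,-0.001],"twist": [0,0,0]},
  ],
)

```text
time: 12.0
tool_pos: [0.513, 0.217, 0.081]
ee_rot: [-1.571, -0.0, -0.06]
wrist_force: [0.3, 2.7, 0.1]
width: 0.0458
```

>>> step_arm(
  commands=[
    {"xyz": [0,0,-0.0005],"twist": [0,0,0]},
    {"xyz": [0,0,-0.001],"twist": [0,0,0]},
    {"xyz": [0,0,-0.0015],"twist": [0,0,0]},
    {"xyz": [0,0,-0.0015],"twist": [0,0,0]},
  ],
)

```text
time: 12.33
tool_pos: [0.513, 0.217, 0.0794]
ee_rot: [-1.571, 0.0, -0.06]
wrist_force: [0.5, 2.3, -0.2]
width: 0.0456
```

>>> step_arm(
  commands=[
    {"xyz": [0,0,-0.0003],"twist": [0,0,0]},
    {"xyz": [0,0,-0.0006],"twist": [0,0,0]},
    {"xyz": [0,0,-0.001],"twist": [0,0,0]},
    {"xyz": [0,0,-0.001],"twist": [0,0,0]},
  ],
)

```text
time: 12.67
tool_pos: [0.513, 0.217, 0.0786]
ee_rot: [-1.571, -0.0, -0.06]
wrist_force: [0.7, 2.9, 0.6]
width: 0.0457
```

>>> step_arm(
  commands=[
    {"xyz": [0,0,-0.0005],"twist": [0,0,0]},
    {"xyz": [0,0,-0.001],"twist": [0,0,0]},
    {"xyz": [0,0,-0.0015],"twist": [0,0,0]},
    {"xyz": [0,0,-0.0015],"twist": [0,0,0]},
  ],
)

```text
time: 13.0
tool_pos: [0.513, 0.2171, 0.078]
ee_rot: [-1.571, -0.0, -0.06]
wrist_force: [-1.3, 2.1, 5.6]
width: 0.046
```

>>> step_arm(
  commands=[
    {"xyz": [0,0,-0.0003],"twist": [0,0,0]},
    {"xyz": [0,0,-0.0006],"twist": [0,0,0]},
    {"xyz": [0,0,-0.001],"twist": [0,0,0]},
    {"xyz": [0,0,-0.001],"twist": [0,0,0]},
  ],
)

```text
time: 13.33
tool_pos: [0.5131, 0.2171, 0.0778]
ee_rot: [-1.571, -0.001, -0.06]
wrist_force: [-2.3, 2.2, 9.1]
width: 0.0456
```

Fz has risen to 9 N, which is the stop, at tool z ≈ 0.0778. I'll ease off to a light load before letting go.

>>> step_arm(
  commands=[
    {"xyz": [0,0,0.0005],"twist": [0,0,0]},
    {"xyz": [0,0,0.001],"twist": [0,0,0]},
    {"xyz": [0,0,0.001],"twist": [0,0,0]},
    {"xyz": [0,0,0.001],"twist": [0,0,0]},
  ],
)

```text
time: 13.67
tool_pos: [0.513, 0.2171, 0.078]
ee_rot: [-1.571, -0.0, -0.06]
wrist_force: [-1.6, 2.6, 7.1]
width: 0.0453
```

>>> step_arm(
  commands=[
    {"xyz": [0,0,0.0005],"twist": [0,0,0]},
    {"xyz": [0,0,0.001],"twist": [0,0,0]},
    {"xyz": [0,0,0.001],"twist": [0,0,0]},
    {"xyz": [0,0,0.001],"twist": [0,0,0]},
  ],
)

```text
time: 14.0
tool_pos: [0.5131, 0.2171, 0.0782]
ee_rot: [-1.571, -0.0, -0.06]
wrist_force: [-1.1, 1.9, 4.9]
width: 0.0456
```

>>> step_arm(
  commands=[
    {"xyz": [0,0,0.0005],"twist": [0,0,0]},
    {"xyz": [0,0,0.001],"twist": [0,0,0]},
    {"xyz": [0,0,0.001],"twist": [0,0,0]},
  ],
)

```text
time: 14.25
tool_pos: [0.5131, 0.217, 0.0785]
ee_rot: [-1.571, 0.0, -0.06]
wrist_force: [-0.0, 3.1, 1.2]
width: 0.0457
```

>>> step_arm(
  commands=[
    {"xyz": [0,0,0],"twist": [0,0,0]},
    {"xyz": [0,0,0],"twist": [0,0,0]},
    {"xyz": [0,0,0],"twist": [0,0,0]},
    {"xyz": [0,0,0],"twist": [0,0,0]},
    {"xyz": [0,0,0],"twist": [0,0,0]},
    {"xyz": [0,0,0],"twist": [0,0,0]},
    {"xyz": [0,0,0],"twist": [0,0,0]},
  ],
  fingers=0,
)

```text
time: 14.83
tool_pos: [0.5131, 0.2169, 0.079]
ee_rot: [-1.571, -0.0, -0.06]
wrist_force: [-0.0, 0.3, 0.1]
width: 0.0891
```

>>> step_arm(
  commands=[
    {"xyz": [0,0,0.006],"twist": [0,0,0]},
    {"xyz": [0,0,0.02],"twist": [0,0,0]},
    {"xyz": [0,0,0.04],"twist": [0,0,0]},
    {"xyz": [0,0,0.065],"twist": [0,0,0]},
    {"xyz": [0,-0.02,0.08],"twist": [0,0,-1]},
    {"xyz": [0,-0.05,0.085],"twist": [0,0,-2.5]},
    {"xyz": [0,-0.085,0.085],"twist": [0,0,-4]},
    {"xyz": [0,-0.12,0.085],"twist": [0,0,-5.5]},
    {"xyz": [0,-0.155,0.085],"twist": [0,0,-7]},
    {"xyz": [0,-0.19,0.085],"twist": [0,0,-8.5]},
    {"xyz": [0.002,-0.22,0.085],"twist": [0,0,-10]},
    {"xyz": [0.004,-0.25,0.085],"twist": [0,0,-12]},
  ],
)

```text
time: 15.83
tool_pos: [0.5169, -0.0347, 0.1649]
ee_rot: [-1.571, -0.001, -0.271]
wrist_force: [0.1, 0.4, 0.1]
width: 0.0941
```

```bash
python3 look.py g5 .513 .217 .08
```

```text
15.8333 [ 0.51691262 -0.03468813  0.16487736] [-1.57077998e+00 -1.24154789e-03 -2.71164436e-01] [0.13303829 0.3511616  0.08401589] 0.09405600602772006
scene crop origin 328 181 scale 6
top crop origin 164 173 scale 6
```

View pics/g5.png

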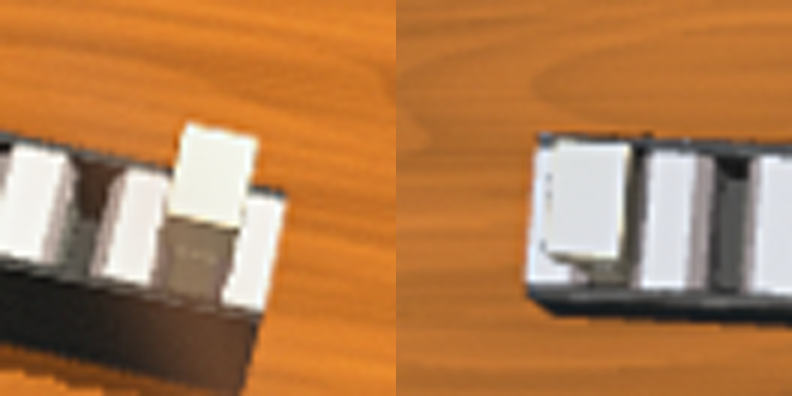

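The thick plate stands upright in the wide slot (scene crop (210,175), top crop (590,200)). Now for the thin plate.

>>> step_arm(
  commands=[
    {"xyz": [0.001,-0.03,0],"twist": [0,0,-1]},
    {"xyz": [0.003,-0.06,0],"twist": [0,0,-2.3]},
    {"xyz": [0.006,-0.09,0],"twist": [0,0,-2.3]},
    {"xyz": [0.008,-0.115,0],"twist": [0,0,-2.3]},
    {"xyz": [0.0085,-0.126,-0.01],"twist": [0,0,-2.3]},
    {"xyz": [0.0085,-0.128,-0.025],"twist": [0,0,-2.3]},
    {"xyz": [0.0085,-0.128,-0.045],"twist": [0,0,-2.3]},
    {"xyz": [0.0085,-0.128,-0.045],"twist": [0,0,-2.3]},
    {"xyz": [0.0085,-0.128,-0.045],"twist": [0,0,-2.3]},
    {"xyz": [0.0085,-0.128,-0.045],"twist": [0,0,-2.3]},
  ],
)

```text
time: 16.77
tool_pos: [0.5259, -0.1601, 0.1196]
ee_rot: [-1.57, -0.001, -0.308]
wrist_force: [0.3, 0.7, 0.4]
width: 0.0936
```

```bash
python3 - <<'E'
from h import *
for n in("top","scene"):
    f=np.load(f"pics/{n}_g5.npz");p,d=f['p'].astype(int),f['d'];C=cloud(d,n)
    m=(abs(C[...,0]-.513)<.05)&(abs(C[...,1]-.217)<.05)&(C[...,2]>.09)&(C[...,2]<.12)&(d>0)
    q=C[m];print(n,np.median(q[:,2]),cv2.minAreaRect(q[:,:2].astype(np.float32)*1000))
E
python3 look.py g6 .5255 -.163 .088
```

```text
top 0.09943556241030957 ((511.7518310546875, 218.5150146484375), (31.114343643188477, 46.47602462768555), 85.77068328857422)
scene 0.09880343493987027 ((514.179443359375, 217.19554138183594), (29.71270179748535, 50.215023040771484), 87.20382690429688)
16.7667 [ 0.52589678 -0.16009907  0.11963963] [-1.57048877e+00 -5.81459896e-04 -3.08257297e-01] [0.30152358 0.72232964 0.42891176] 0.09362558395916872
scene crop origin 174 157 scale 6
top crop origin 325 165 scale 6
```

View pics/g6.png

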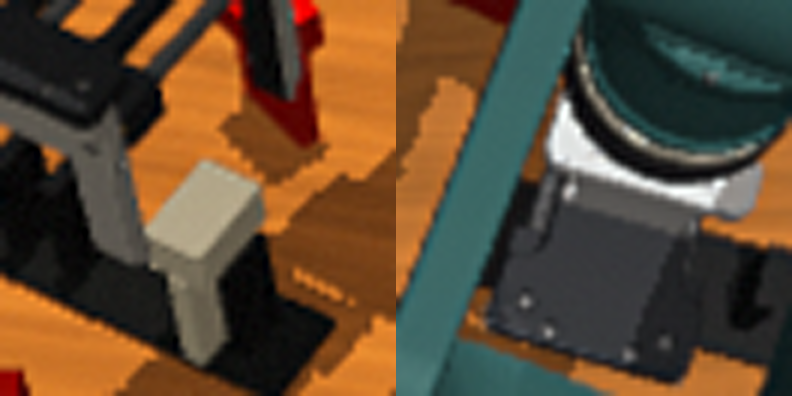

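>>> step_arm(
  commands=[
    {"xyz": [0,-0.003,-0.005],"twist": [0,0,0]},
    {"xyz": [0,-0.003,-0.015],"twist": [0,0,0]},
    {"xyz": [0,-0.003,-0.027],"twist": [0,0,0]},
    {"xyz": [0,-0.003,-0.039],"twist": [0,0,0]},
    {"xyz": [0,-0.003,-0.048],"twist": [0,0,0]},
    {"xyz": [0,-0.003,-0.052],"twist": [0,0,0]},
    {"xyz": [0,-0.003,-0.052],"twist": [0,0,0]},
    {"xyz": [0,-0.003,-0.052],"twist": [0,0,0]},
  ],
)

```text
time: 17.53
tool_pos: [0.5253, -0.1639, 0.0666]
ee_rot: [-1.571, 0.001, -0.31]
wrist_force: [0.4, -0.0, 1.1]
width: 0.0941
```

>>> step_arm(
  commands=[
    {"xyz": [0,0,0],"twist": [0,0,0]},
    {"xyz": [0,0,0],"twist": [0,0,0]},
    {"xyz": [0,0,0],"twist": [0,0,0]},
    {"xyz": [0,0,0],"twist": [0,0,0]},
    {"xyz": [0,0,0],"twist": [0,0,0]},
    {"xyz": [0,0,0],"twist": [0,0,0]},
    {"xyz": [0,0,0],"twist": [0,0,0]},
    {"xyz": [0,0,0],"twist": [0,0,0]},
  ],
  fingers=255,
)

```text
time: 18.2
tool_pos: [0.5256, -0.164, 0.0671]
ee_rot: [-1.571, -0.0, -0.309]
wrist_force: [1.5, 0.6, 0.2]
width: 0.0459
```

>>> step_arm(
  commands=[
    {"xyz": [0,0,0.008],"twist": [0,0,0]},
    {"xyz": [0,0,0.022],"twist": [0,0,0]},
    {"xyz": [0,0,0.045],"twist": [0,0,0]},
    {"xyz": [0,0,0.07],"twist": [0,0,0]},
    {"xyz": [0,0,0.095],"twist": [0,0,0]},
    {"xyz": [0,0,0.115],"twist": [0,0,0]},
    {"xyz": [0,0.01,0.12],"twist": [0,0,1]},
    {"xyz": [-0.002,0.03,0.12],"twist": [0,0,2]},
    {"xyz": [-0.004,0.055,0.12],"twist": [0,0,4]},
    {"xyz": [-0.006,0.085,0.12],"twist": [0,0,6]},
    {"xyz": [-0.008,0.115,0.12],"twist": [0,0,8]},
    {"xyz": [-0.01,0.145,0.12],"twist": [0,0,10]},
  ],
)

```text
time: 19.2
tool_pos: [0.5146, -0.0171, 0.1861]
ee_rot: [-1.57, 0.002, -0.133]
wrist_force: [0.8, 1.0, -1.1]
width: 0.0454
```

>>> step_arm(
  commands=[
    {"xyz": [-0.002,0.03,0],"twist": [0,0,1.5]},
    {"xyz": [-0.004,0.06,0],"twist": [0,0,3]},
    {"xyz": [-0.006,0.09,0],"twist": [0,0,4.3]},
    {"xyz": [-0.008,0.115,0],"twist": [0,0,4.3]},
    {"xyz": [-0.008,0.133,0],"twist": [0,0,4.3]},
    {"xyz": [-0.008,0.144,0],"twist": [0,0,4.3]},
    {"xyz": [-0.008,0.144,-0.01],"twist": [0,0,4.3]},
    {"xyz": [-0.008,0.144,-0.025],"twist": [0,0,4.3]},
    {"xyz": [-0.008,0.144,-0.04],"twist": [0,0,4.3]},
    {"xyz": [-0.008,0.144,-0.055],"twist": [0,0,4.3]},
    {"xyz": [-0.008,0.144,-0.06],"twist": [0,0,4.3]},
    {"xyz": [-0.008,0.144,-0.06],"twist": [0,0,4.3]},
  ],
)

```text
time: 20.2
tool_pos: [0.5059, 0.1239, 0.1243]
ee_rot: [-1.572, 0.005, -0.061]
wrist_force: [0.5, -1.0, -1.0]
width: 0.0455
```

>>> step_arm(
  commands=[
    {"xyz": [0,0,0],"twist": [0,0,0]},
    {"xyz": [0,0,0],"twist": [0,0,0]},
    {"xyz": [0,0,0],"twist": [0,0,0]},
  ],
)

```text
time: 20.45
tool_pos: [0.5083, 0.1249, 0.1283]
ee_rot: [-1.57, -0.002, -0.06]
wrist_force: [0.5, 0.6, -0.1]
width: 0.046
```

```bash
python3 look.py g7 .508 .125 .08;python3 blade.py g7 .5076 .1249 .06 .12
```

```text
20.45 [0.50831984 0.12488796 0.12825778] [-1.57039331 -0.00229366 -0.06023573] [ 0.46412796  0.56287563 -0.07005375] 0.046042255201578064
scene crop origin 290 173 scale 6
top crop origin 203 175 scale 6
203 327 327 y [5. 5. 5.] x -10.9 z 82.0
204 327 327 y [5.1 5.1 5.1] x -12.4 z 76.0
205 321 327 y [-4.1  5.4  0.6] x 5.5 z 93.0
206 321 326 y [-4.   5.3  1.3] x 22.5 z 110.0
207 321 326 y [-3.5  5.6  1.8] x 24.0 z 108.0
208 321 326 y [-3.3  5.5  1.9] x 23.3 z 103.0
209 321 325 y [-3.1  5.4  1.5] x 24.5 z 101.0
210 321 332 y [-2.6 19.5  4.6] x 23.2 z 96.0
211 321 325 y [-2.7  5.1  1.7] x 23.9 z 91.0
212 321 325 y [-2.6  5.4  2.1] x 23.5 z 88.0
213 320 331 y [-4.9 19.1  3.4] x 23.9 z 85.0
214 320 331 y [-4.5 19.7  3.7] x 23.8 z 80.0
215 320 324 y [-4.   5.   0.6] x 23.8 z 75.0
216 320 324 y [-3.9  5.3  1. ] x 24.1 z 74.0
217 323 323 y [3.5 3.5 3.5] x 22.7 z 68.0
219 314 314 y [-16.7 -16.7 -16.7] x 30.6 z 63.0
```

View pics/g7.png

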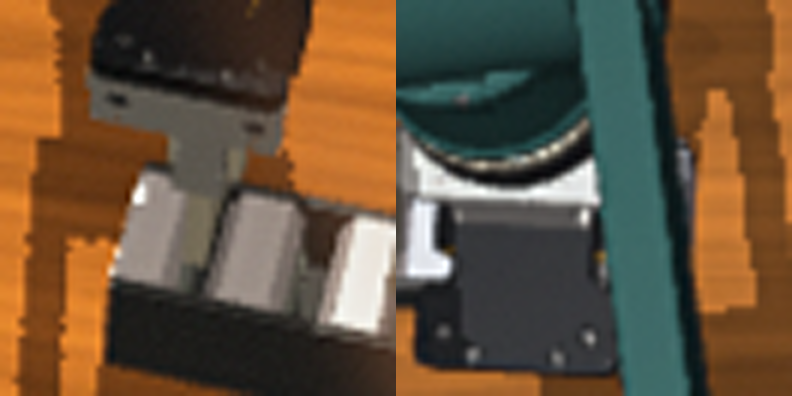

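The blade sits over the narrow slot's mouth at crop (200,230), about 1–2 mm to +y. I'll shift it −1.2 mm and descend.

>>> step_arm(
  commands=[
    {"xyz": [0,-0.0012,-0.003],"twist": [0,0,0]},
    {"xyz": [0,-0.0012,-0.006],"twist": [0,0,0]},
    {"xyz": [0,-0.0012,-0.009],"twist": [0,0,0]},
    {"xyz": [0,-0.0012,-0.012],"twist": [0,0,0]},
    {"xyz": [0,-0.0012,-0.015],"twist": [0,0,0]},
    {"xyz": [0,-0.0012,-0.017],"twist": [0,0,0]},
    {"xyz": [0,-0.0012,-0.017],"twist": [0,0,0]},
  ],
)

```text
time: 21.13
tool_pos: [0.5071, 0.1238, 0.1092]
ee_rot: [-1.571, 0.001, -0.06]
wrist_force: [0.1, -0.0, -0.6]
width: 0.0462
```

>>> step_arm(
  commands=[
    {"xyz": [0,0,-0.001],"twist": [0,0,0]},
    {"xyz": [0,0,-0.002],"twist": [0,0,0]},
    {"xyz": [0,0,-0.003],"twist": [0,0,0]},
    {"xyz": [0,0,-0.003],"twist": [0,0,0]},
  ],
)

```text
time: 21.47
tool_pos: [0.5075, 0.1238, 0.1069]
ee_rot: [-1.571, 0.0, -0.06]
wrist_force: [-0.0, -0.1, -0.7]
width: 0.0459
```

>>> step_arm(
  commands=[
    {"xyz": [0,0,-0.001],"twist": [0,0,0]},
    {"xyz": [0,0,-0.002],"twist": [0,0,0]},
    {"xyz": [0,0,-0.002],"twist": [0,0,0]},
  ],
)

```text
time: 21.72
tool_pos: [0.5074, 0.1238, 0.1048]
ee_rot: [-1.571, 0.0, -0.06]
wrist_force: [-0.2, 0.4, -1.3]
width: 0.0457
```

In the throat with no contact force. Next the shoe.

>>> step_arm(
  commands=[
    {"xyz": [0,0,-0.001],"twist": [0,0,0]},
    {"xyz": [0,0,-0.002],"twist": [0,0,0]},
    {"xyz": [0,0,-0.003],"twist": [0,0,0]},
    {"xyz": [0,0,-0.003],"twist": [0,0,0]},
  ],
)

```text
time: 22.05
tool_pos: [0.5074, 0.1238, 0.1017]
ee_rot: [-1.571, 0.0, -0.06]
wrist_force: [0.4, 0.4, -0.6]
width: 0.046
```

>>> step_arm(
  commands=[
    {"xyz": [0,0,-0.001],"twist": [0,0,0]},
    {"xyz": [0,0,-0.002],"twist": [0,0,0]},
    {"xyz": [0,0,-0.003],"twist": [0,0,0]},
    {"xyz": [0,0,-0.003],"twist": [0,0,0]},
  ],
)

```text
time: 22.38
tool_pos: [0.5077, 0.1242, 0.0992]
ee_rot: [-1.57, -0.001, -0.06]
wrist_force: [0.3, 1.3, 0.6]
width: 0.0457
```

>>> step_arm(
  commands=[
    {"xyz": [0,0,-0.001],"twist": [0,0,0]},
    {"xyz": [0,0,-0.002],"twist": [0,0,0]},
    {"xyz": [0,0,-0.003],"twist": [0,0,0]},
    {"xyz": [0,0,-0.003],"twist": [0,0,0]},
  ],
)

```text
time: 22.72
tool_pos: [0.5078, 0.1241, 0.0962]
ee_rot: [-1.57, -0.001, -0.06]
wrist_force: [0.4, 1.2, 1.1]
width: 0.0459
```

>>> step_arm(
  commands=[
    {"xyz": [0,0,-0.001],"twist": [0,0,0]},
    {"xyz": [0,0,-0.002],"twist": [0,0,0]},
    {"xyz": [0,0,-0.003],"twist": [0,0,0]},
    {"xyz": [0,0,-0.003],"twist": [0,0,0]},
  ],
)

```text
time: 23.05
tool_pos: [0.5077, 0.124, 0.093]
ee_rot: [-1.57, -0.0, -0.06]
wrist_force: [0.2, 2.7, 1.5]
width: 0.046
```

>>> step_arm(
  commands=[
    {"xyz": [0,0,-0.001],"twist": [0,0,0]},
    {"xyz": [0,0,-0.002],"twist": [0,0,0]},
    {"xyz": [0,0,-0.002],"twist": [0,0,0]},
  ],
)

```text
time: 23.3
tool_pos: [0.5076, 0.1239, 0.0909]
ee_rot: [-1.571, -0.0, -0.06]
wrist_force: [0.2, 3.8, 2.5]
width: 0.046
```

>>> step_arm(
  commands=[
    {"xyz": [0,0,-0.0005],"twist": [0,0,0]},
    {"xyz": [0,0,-0.001],"twist": [0,0,0]},
    {"xyz": [0,0,-0.0015],"twist": [0,0,0]},
    {"xyz": [0,0,-0.0015],"twist": [0,0,0]},
  ],
)

```text
time: 23.63
tool_pos: [0.5073, 0.1239, 0.0891]
ee_rot: [-1.571, 0.001, -0.06]
wrist_force: [0.9, 3.1, -0.0]
width: 0.0457
```

>>> step_arm(
  commands=[
    {"xyz": [0,0,-0.0005],"twist": [0,0,0]},
    {"xyz": [0,0,-0.001],"twist": [0,0,0]},
    {"xyz": [0,0,-0.0015],"twist": [0,0,0]},
    {"xyz": [0,0,-0.0015],"twist": [0,0,0]},
  ],
)

```text
time: 23.97
tool_pos: [0.5073, 0.1238, 0.0878]
ee_rot: [-1.571, 0.0, -0.06]
wrist_force: [-0.5, 3.3, -0.7]
width: 0.0456
```

>>> step_arm(
  commands=[
    {"xyz": [0,0,-0.0005],"twist": [0,0,0]},
    {"xyz": [0,0,-0.001],"twist": [0,0,0]},
    {"xyz": [0,0,-0.001],"twist": [0,0,0]},
  ],
)

```text
time: 24.22
tool_pos: [0.5075, 0.1238, 0.0869]
ee_rot: [-1.571, 0.0, -0.06]
wrist_force: [-1.0, 2.5, -0.1]
width: 0.0457
```

>>> step_arm(
  commands=[
    {"xyz": [0,0,-0.0005],"twist": [0,0,0]},
    {"xyz": [0,0,-0.001],"twist": [0,0,0]},
    {"xyz": [0,0,-0.0015],"twist": [0,0,0]},
    {"xyz": [0,0,-0.0015],"twist": [0,0,0]},
  ],
)

```text
time: 24.55
tool_pos: [0.5076, 0.1238, 0.0855]
ee_rot: [-1.571, -0.0, -0.06]
wrist_force: [-0.5, 3.5, 0.5]
width: 0.0458
```

>>> step_arm(
  commands=[
    {"xyz": [0,0,-0.0005],"twist": [0,0,0]},
    {"xyz": [0,0,-0.001],"twist": [0,0,0]},
    {"xyz": [0,0,-0.001],"twist": [0,0,0]},
  ],
)

```text
time: 24.8
tool_pos: [0.5076, 0.1238, 0.0845]
ee_rot: [-1.571, -0.0, -0.06]
wrist_force: [0.4, 2.7, 0.9]
width: 0.0457
```

>>> step_arm(
  commands=[
    {"xyz": [0,0,-0.0005],"twist": [0,0,0]},
    {"xyz": [0,0,-0.001],"twist": [0,0,0]},
    {"xyz": [0,0,-0.0015],"twist": [0,0,0]},
    {"xyz": [0,0,-0.0015],"twist": [0,0,0]},
  ],
)

```text
time: 25.13
tool_pos: [0.5076, 0.1238, 0.0829]
ee_rot: [-1.571, -0.0, -0.06]
wrist_force: [0.6, 3.0, -0.2]
width: 0.0459
```

>>> step_arm(
  commands=[
    {"xyz": [0,0,-0.0005],"twist": [0,0,0]},
    {"xyz": [0,0,-0.001],"twist": [0,0,0]},
    {"xyz": [0,0,-0.001],"twist": [0,0,0]},
  ],
)

```text
time: 25.38
tool_pos: [0.5075, 0.1238, 0.0819]
ee_rot: [-1.571, -0.0, -0.06]
wrist_force: [0.8, 3.4, -0.1]
width: 0.0455
```

>>> step_arm(
  commands=[
    {"xyz": [0,0,-0.0005],"twist": [0,0,0]},
    {"xyz": [0,0,-0.001],"twist": [0,0,0]},
    {"xyz": [0,0,-0.0015],"twist": [0,0,0]},
    {"xyz": [0,0,-0.0015],"twist": [0,0,0]},
  ],
)

```text
time: 25.72
tool_pos: [0.5075, 0.1238, 0.0804]
ee_rot: [-1.571, 0.0, -0.06]
wrist_force: [0.9, 2.7, 0.2]
width: 0.0458
```

>>> step_arm(
  commands=[
    {"xyz": [0,0,-0.0005],"twist": [0,0,0]},
    {"xyz": [0,0,-0.001],"twist": [0,0,0]},
    {"xyz": [0,0,-0.001],"twist": [0,0,0]},
  ],
)

```text
time: 25.97
tool_pos: [0.5075, 0.1238, 0.0794]
ee_rot: [-1.571, -0.0, -0.06]
wrist_force: [0.8, 2.8, -0.0]
width: 0.0459
```

>>> step_arm(
  commands=[
    {"xyz": [0,0,-0.0005],"twist": [0,0,0]},
    {"xyz": [0,0,-0.001],"twist": [0,0,0]},
    {"xyz": [0,0,-0.0015],"twist": [0,0,0]},
    {"xyz": [0,0,-0.0015],"twist": [0,0,0]},
  ],
)

```text
time: 26.3
tool_pos: [0.5075, 0.1238, 0.0779]
ee_rot: [-1.571, 0.0, -0.06]
wrist_force: [-0.7, 3.4, 0.1]
width: 0.0458
```

>>> step_arm(
  commands=[
    {"xyz": [0,0,-0.0005],"twist": [0,0,0]},
    {"xyz": [0,0,-0.001],"twist": [0,0,0]},
    {"xyz": [0,0,-0.001],"twist": [0,0,0]},
  ],
)

```text
time: 26.55
tool_pos: [0.5075, 0.1238, 0.0769]
ee_rot: [-1.571, -0.0, -0.06]
wrist_force: [0.1, 2.5, 0.9]
width: 0.0459
```

>>> step_arm(
  commands=[
    {"xyz": [0,0,-0.0005],"twist": [0,0,0]},
    {"xyz": [0,0,-0.001],"twist": [0,0,0]},
    {"xyz": [0,0,-0.0015],"twist": [0,0,0]},
    {"xyz": [0,0,-0.0015],"twist": [0,0,0]},
  ],
)

```text
time: 26.88
tool_pos: [0.5075, 0.1238, 0.0754]
ee_rot: [-1.571, -0.0, -0.06]
wrist_force: [0.3, 3.4, 0.5]
width: 0.0457
```

>>> step_arm(
  commands=[
    {"xyz": [0,0,-0.0005],"twist": [0,0,0]},
    {"xyz": [0,0,-0.001],"twist": [0,0,0]},
    {"xyz": [0,0,-0.001],"twist": [0,0,0]},
  ],
)

```text
time: 27.13
tool_pos: [0.5075, 0.1238, 0.0744]
ee_rot: [-1.571, 0.0, -0.06]
wrist_force: [0.4, 3.0, 0.8]
width: 0.0461
```

>>> step_arm(
  commands=[
    {"xyz": [0,0,-0.0005],"twist": [0,0,0]},
    {"xyz": [0,0,-0.001],"twist": [0,0,0]},
    {"xyz": [0,0,-0.0015],"twist": [0,0,0]},
    {"xyz": [0,0,-0.0015],"twist": [0,0,0]},
  ],
)

```text
time: 27.47
tool_pos: [0.5076, 0.1238, 0.0735]
ee_rot: [-1.571, -0.0, -0.06]
wrist_force: [-0.5, 2.5, 3.0]
width: 0.0461
```

>>> step_arm(
  commands=[
    {"xyz": [0,0,-0.0005],"twist": [0,0,0]},
    {"xyz": [0,0,-0.001],"twist": [0,0,0]},
    {"xyz": [0,0,-0.001],"twist": [0,0,0]},
  ],
)

```text
time: 27.72
tool_pos: [0.5076, 0.1239, 0.0731]
ee_rot: [-1.571, -0.0, -0.06]
wrist_force: [-1.6, 2.3, 6.5]
width: 0.0459
```

>>> step_arm(
  commands=[
    {"xyz": [0,0,-0.0005],"twist": [0,0,0]},
    {"xyz": [0,0,-0.001],"twist": [0,0,0]},
    {"xyz": [0,0,-0.001],"twist": [0,0,0]},
  ],
)

```text
time: 27.97
tool_pos: [0.5076, 0.1239, 0.0727]
ee_rot: [-1.571, -0.001, -0.06]
wrist_force: [-2.7, 2.7, 9.6]
width: 0.046
```

>>> step_arm(
  commands=[
    {"xyz": [0,0,0.0007],"twist": [0,0,0]},
    {"xyz": [0,0,0.0014],"twist": [0,0,0]},
    {"xyz": [0,0,0.002],"twist": [0,0,0]},
    {"xyz": [0,0,0.002],"twist": [0,0,0]},
    {"xyz": [0,0,0.002],"twist": [0,0,0]},
  ],
)

```text
time: 28.38
tool_pos: [0.5076, 0.1239, 0.0733]
ee_rot: [-1.571, -0.0, -0.06]
wrist_force: [-1.1, 2.5, 4.5]
width: 0.0461
```

>>> step_arm(
  commands=[
    {"xyz": [0,0,0.0005],"twist": [0,0,0]},
    {"xyz": [0,0,0.001],"twist": [0,0,0]},
    {"xyz": [0,0,0.001],"twist": [0,0,0]},
  ],
)

```text
time: 28.63
tool_pos: [0.5076, 0.1238, 0.0736]
ee_rot: [-1.571, 0.0, -0.06]
wrist_force: [0.6, 2.7, 0.4]
width: 0.0459
```

>>> step_arm(
  commands=[
    {"xyz": [0,0,0],"twist": [0,0,0]},
    {"xyz": [0,0,0],"twist": [0,0,0]},
    {"xyz": [0,0,0],"twist": [0,0,0]},
    {"xyz": [0,0,0],"twist": [0,0,0]},
    {"xyz": [0,0,0],"twist": [0,0,0]},
    {"xyz": [0,0,0],"twist": [0,0,0]},
    {"xyz": [0,0,0],"twist": [0,0,0]},
  ],
  fingers=0,
)

```text
time: 29.22
tool_pos: [0.5075, 0.1237, 0.074]
ee_rot: [-1.571, -0.0, -0.06]
wrist_force: [0.4, -1.0, 0.3]
width: 0.089
```

>>> step_arm(
  commands=[
    {"xyz": [0,0,0.006],"twist": [0,0,0]},
    {"xyz": [0,0,0.02],"twist": [0,0,0]},
    {"xyz": [0,0,0.04],"twist": [0,0,0]},
    {"xyz": [0,0,0.065],"twist": [0,0,0]},
    {"xyz": [0,-0.02,0.09],"twist": [0,0,0]},
    {"xyz": [0,-0.05,0.1],"twist": [0,0,0]},
    {"xyz": [0,-0.085,0.1],"twist": [0,0,0]},
    {"xyz": [0,-0.11,0.1],"twist": [0,0,0]},
    {"xyz": [0,-0.13,0.1],"twist": [0,0,0]},
    {"xyz": [0,-0.14,0.1],"twist": [0,0,0]},
    {"xyz": [0,-0.14,0.1],"twist": [0,0,0]},
  ],
)

```text
time: 30.13
tool_pos: [0.5076, -0.0179, 0.1744]
ee_rot: [-1.571, -0.001, -0.063]
wrist_force: [0.6, 0.0, 0.2]
width: 0.0941
```

```bash
python3 look.py g8 .51 .171 .08
python3 - <<'E'
from h import *
for n in("top","scene"):
    f=np.load(f"pics/{n}_g8.npz");p,d=f['p'].astype(int),f['d'];C=cloud(d,n)
    for x,y in((.513,.217),(.5076,.125)):
        m=(abs(C[...,0]-x)<.05)&(abs(C[...,1]-y)<.04)&(C[...,2]>.085)&(C[...,2]<.12)&(d>0)
        q=C[m];t=q[q[:,2]>np.median(q[:,2])-.004];print(n,np.median(q[:,2]),cv2.minAreaRect(t[:,:2].astype(np.float32)*1000))
E
```

```text
30.1333 [ 0.50762891 -0.01785761  0.17443121] [-1.57125307e+00 -5.90772233e-04 -6.28799336e-02] [0.64936735 0.02551753 0.21560204] 0.09413502688865978
scene crop origin 309 177 scale 6
top crop origin 183 174 scale 6
top 0.09988596492306273 ((512.0025634765625, 218.39093017578125), (30.514904022216797, 46.41105651855469), 85.20738220214844)
top 0.09537364428626592 ((506.2704162597656, 126.58505249023438), (29.947818756103516, 45.27989196777344), 86.70149993896484)
scene 0.09856361886672571 ((513.6702270507812, 217.43765258789062), (29.76959991455078, 46.868690490722656), 85.95599365234375)
scene 0.09393167347501218 ((508.55621337890625, 125.66374206542969), (30.212324142456055, 47.804359436035156), 87.42791748046875)
```

View pics/g8.png

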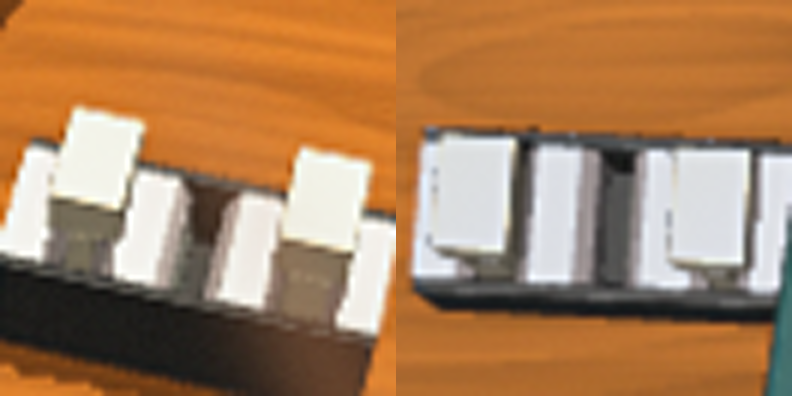

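```bash
python3 -c "
from bench import robot
print(robot.close_job())"
```

```text
the job is handed in; nothing more can be done
None
```

Both plates are in the gauge and released: the thick one in the widest slot, the thin one in the narrowest. I handed the job in at about 30 s; it reports no verdict.

- **Placing:** I pushed each plate past its shoe in small steps until the force rose at the stop. The highest wrist force I read was about 9 N on the thick plate and 9.6 N on the thin one. I eased off to about 1 N before opening the fingers.
- **Height:** The last depth pictures put the plate tops at about 99 mm (thick) and 94.7 mm (thin). Both agree with the stop heights I felt to within about 1 mm.
- **Position:** Both plates look upright, are in line with the gauge to within about 2°, and sit within about 2 mm of the slot centres.
- **Disagreements:** The two cameras differ by 1–2 mm, so the position figures are no better than that.
- **Not checked:** I did not measure the spool, scraper or tray again at the end, but I did not take the arm near them. I also did not press the plates a second time after letting go.

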